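# Roll the wired copper sleeve up the ramp onto the turning cradle

## Task

The wired copper sleeve lies at the foot of the turning cradle's ramp. Keeping your fingers behind it, push it slowly up the ramp, never letting it roll back or run free on the slope, until it drops over the front roller and lies still on both black rollers at the stop. Its wires are freshly glued, so push gently without gripping or lifting it, and leave everything else on the bench where it stands.

Things in the scene. Friction and masses are not known exactly. Their poses are not given: they have to be found in the camera images.
- sleeve: The work: a solid-ended copper cylinder, 64 mm across, 100 mm long, about 0.4 kg, with gold wire scrolls and pale wooden end plugs, lying across the foot of the ramp against a low black lip. Origin: its very centre; its y axis runs along the cylinder, x and z turn as it rolls. Smooth: it slides on the fingers (friction about 0.4) and rolls back at once if let go on the slope.
- cradle: Turning cradle fixed to the bench: green base 252 x 136 mm, aluminium ramp climbing along its +x, two black rollers across it, a green stop plate. Origin on the bench, midway across; x points level up the ramp, y left, z up. In this frame (mm) the sleeve's centre starts at x -122, z 49. A grey motor box stands left of the rollers: x -2 to 119, y 70 to 126, 61 high, controls to 75.
- ramp_foot (a point): Deck surface at the ramp's foot, at the lip's upper face, midway across (cradle x -140, z 14 mm). x axis up the slope (9 degrees), y left, z square out of the deck. Deck 156 mm long from here; lip 10 mm, side guides 12 mm proud of it, guides 106 mm apart. The base ends 12 mm before this point: behind the resting sleeve is open bench. The sleeve's centre rides 32 mm off the deck.
- front_roller: Front black rubber roller, 22 mm across, 110 mm long, freely turning; origin at its middle (cradle x 25, z 29 mm), y along its axis. It is flush with the top of the deck. The sleeve's centre is highest (z 72 mm) right above it; past that the sleeve drops forward by itself 4 mm into its seat.
- back_roller: Back black roller, same size, freely turning, 50 mm beyond the front one and 10 mm higher: the sleeve comes to rest against it. Origin at its middle (cradle x 75, z 39 mm). Behind it the green stop plate (face at x 88, top at z 87 mm) keeps the sleeve from being pushed over.
- seat (a point): Where the sleeve's centre lies when it rests on both rollers (cradle x 43, y 0, z 68 mm).
- pliers: Combination pliers with red handles lying flat near the cradle, about 155 x 50 x 14 mm. Origin on the bench under the pivot. A bystander: leave it alone.
- spool: Small copper-brown wire spool standing near the cradle, 48 mm across, 34 mm high. Origin at the centre of its underside. A bystander: leave it alone.
- enamel_dish: Small white bowl standing near the cradle, 64 mm across, 26 mm high. Origin at the centre of its underside. A bystander: leave it alone.
- glue_bottle: Pale squeeze bottle with a red band and a pointed white nozzle, 42 mm across, 136 mm high, standing. Origin at the centre of its underside. A bystander: leave it alone.
- paste_tub: White tub with a blue band, 68 mm across, 85 mm high, standing. Origin at the centre of its underside. A bystander: leave it alone.
- plain_sleeve: A plain copper tube without wires, 64 mm across, 100 mm high, standing upright; it is not part of the job. Origin at the centre of its underside. A bystander: leave it alone.
- scissors: Scissors with brass finger loops lying flat, about 155 x 75 x 9 mm. Origin on the bench under the pivot. A bystander: leave it alone.
- blue_flask: Dark blue drinking flask with a white cap, 68 mm across, 190 mm high, standing. Origin at the centre of its underside. A bystander: leave it alone.
There are look-alikes about, which are no part of the job. Leave any purple look-alike of the sleeve alone.

How it is judged:
On the way, in this order (a step that is already met when the one before it is completed fails the run):
1. the sleeve is rolled half-way up the ramp, lying on its deck (x of sleeve in the frame of ramp_foot between 0.09 and 0.14 m and z of sleeve in the frame of ramp_foot below 0.038 m).
2. the sleeve rests on both rollers (x of sleeve in the frame of cradle between 0.037 and 0.049 m and y of sleeve in the frame of cradle between -0.01 and 0.01 m and z of sleeve in the frame of cradle between 0.062 and 0.073 m and contact force between sleeve and front_roller above 0.3 N and contact force between sleeve and back_roller above 0.3 N), for 0.2 s.
At the end, for the whole second after the job is handed in: The sleeve lies still (under 20 mm/s and 0.3 rad/s) on both rollers, carried by each (over 0.3 N), its centre within 6 mm along and 10 mm across of the seat (cradle frame x = 43, z = 68 mm) (all of step 2 and linear speed of sleeve below 0.02 m/s and angular speed of sleeve below 0.3 rad/s); the robot touches nothing.
It fails at once if the sleeve is lifted more than 10 mm off the ramp (z of sleeve in the frame of ramp_foot above 0.042 m).
It fails at once if the sleeve is taken between the fingers (distance between the grasp point and sleeve below 0.028 m).
It fails at once if the sleeve rolls back or runs free on the slope (over 0.2 m/s with nothing behind it) (x of sleeve in the frame of ramp_foot between 0.035 and 0.158 m and linear speed of sleeve above 0.2 m/s and contact force between sleeve and the fingers below 0.01 N and contact force between sleeve and the arm below 0.01 N).
It fails at once if the sleeve is pushed hard (over 20 N) (contact force between sleeve and the fingers above 20 N or contact force between sleeve and the arm above 20 N).
It fails at once if a bystander is moved by more than 20 mm (distance of any of pliers, spool, enamel_dish, glue_bottle, paste_tub, plain_sleeve, scissors, blue_flask from where it was at the start of the episode above 0.02 m).
It also fails if it takes over 45 s, if anything falls off the work surface, if the arm or the gripper's body presses on something with over 40 N, if the wrist force passes 120 N, or if a joint passes its speed limit or range.

## Robot

A 6-joint arm with a two-finger parallel gripper is mounted at the origin on the work surface. World frame = base frame: x ahead of the robot, y to its left, z up, the work surface at z = 0. Lengths are in m, angles in rad, forces in N, time in s.
With the tool pointing down it reaches from about 0.3 to 0.875 m from the base axis. Payload 6.4 kg.
Tool frame: the origin (TCP) lies on the centre line of the jaws, within the pads' length; the fingertips stand 17 mm ahead of it and the grasp point (between the pads) lies 2 mm behind it (tcp_to_tips is the distance from the TCP to the fingertips, in m); z points along the fingers, y is the line along which they close (so a half turn about z gives the same grasp; the last joint's range is limited). The gripper opens to 88 mm and grips with 3 to 60 N. Pads are 18 mm wide; open, the fingers measure 123 mm over their backs; the gripper's body (75 mm by 187 mm) begins 45 mm behind the grasp point.
Start: joints at [-1.326, 0.181, 1.607, -0, 1.354, -0.206], TCP at [0.251, -0.518, 0.256] pointing down, gripper open.
Joint ranges: [-2.99, 2.99], [-0.89, 2.07], [0.3, 2.58], [-1.14, 4.28], [0, 2.63], [-3.12, 3.12]. Speed limits (rad/s): [2.57, 2.57, 3.01, 3.14, 3.14, 3.14].

## Interface

Orientations are given as a unit quaternion [w, x, y, z].
In Python, from plant import move_to, line_to, movej, command_gripper, hold, inverse_kinematics, read_camera, IKError, sign_off, get_clock, get_qpos, get_dq, get_tau, get_eef_pos, get_tool_rot, get_ft_force, get_wrist_torque, get_opening, get_gripper_force, tcp_to_tips gives the robot as it stands. Calls block until the motion is done:
- move_to(position, orientation): joint-space move of the TCP to a pose.
- line_to(position, orientation=None, feed=0.15): straight line of the TCP; orientation=None keeps the orientation; feed is the mean speed in m/s.
- movej(angles): joint-space move.
- command_gripper(opening): finger opening in m; the grip force is fixed at half the most; returns when the fingers have stopped.
- hold(seconds).
- inverse_kinematics(position, orientation): joint angles nearest the present ones, or None.
- read_camera(name): name is "side" or "top"; returns a dict with "img" (420x560x3 uint8, red, green, blue), "fx", "fy", "cx", "cy" (pixels), "R" (3x3) and "t" (3): a world point X has camera coordinates R X + t. Camera axes: x right, y down, z forward; pixel columns grow to the right and rows downward; lengths in m; the calibration is good to about 2 mm. A picture is of the moment at which its call begins. There is no depth.
A pose or a line that the arm cannot do raises IKError and nothing moves.
- sign_off(): hands the job in; it is judged then, once.
Readings, each from a call of its own:
- get_clock(): time.
- get_qpos(): joint angles.
- get_dq(): joint speeds.
- get_tau(): joint torques, N m.
- get_eef_pos(): TCP position.
- get_tool_rot(): TCP orientation.
- get_ft_force(): force on the tool from outside, world axes, zero at the start.
- get_wrist_torque(): the same for the moment, N m.
- get_opening(): finger opening in m.
- get_gripper_force(): force on a finger pad.
Only numpy, scipy, OpenCV 4.12 (cv2) and the standard library are available. Lean on these libraries where they do the work, as an engineer would, in place of code of your own. Each camera call takes 0.05 s, during which the arm holds its last target. There are 200 camera calls.

## Working session

There is one attempt and no reset: what is moved stays moved. The work goes in short steps, each a Python script; the robot and the scene stay as the last script left them, time stands still between calls to the robot, and variables do not carry over. Pictures are saved under pics/ and viewed, at most 10 in all, crops included, and the job is handed in when it is done.

```bash
ls; mkdir -p pics; python3 - <<'E'
from plant import *
import cv2,numpy as np
for n in("top","side"):
    c=read_camera(n); cv2.imwrite(f"pics/{n}0.png",c["img"][:,:,::-1]); print(n,c["fx"],c["cx"],c["cy"],np.round(c["R"],3).tolist(),np.round(c["t"],3), np.round(-np.array(c["R"]).T@c["t"],3))
print(get_clock(),get_eef_pos(),get_tool_rot(),get_opening(),tcp_to_tips)
E
```

```text
pics
top 439.7146639569396 279.25048053690585 203.86313383506032 [[-0.005, -1.0, -0.016], [-0.997, 0.006, -0.078], [0.078, 0.015, -0.997]] [0.012 0.566 1.446] [ 0.451 -0.014  1.486]
side 516.343486168102 279.93615070088805 209.67713635396376 [[-0.989, -0.145, 0.003], [-0.112, 0.75, -0.652], [0.092, -0.645, -0.758]] [0.528 0.118 1.498] [0.398 0.955 1.211]
0.1 [ 0.25041894 -0.51710681  0.25491457] [-7.95599579e-04  9.74706642e-01  2.23486752e-01 -1.93024481e-05] 0.08782616927727839 0.017
```

View pics/top0.png

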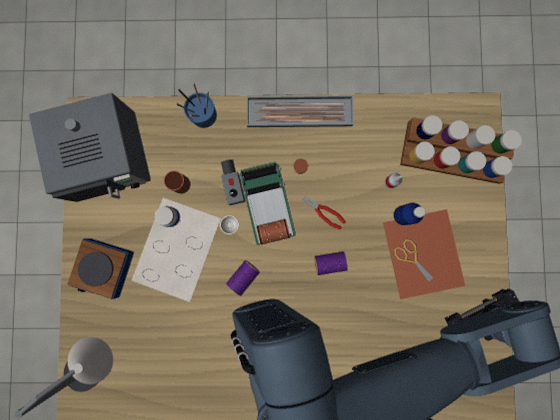

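View pics/side0.png

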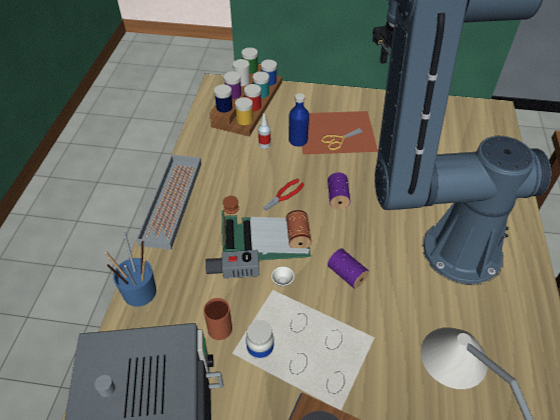

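The top view shows the sleeve at about (272,232) with the ramp climbing up the picture to rollers near (258,172). Purple look-alikes sit at (243,278) and (331,263). I'll zoom in and measure.

```bash
cat > h.py <<'E'
import cv2,numpy as np
def ray(c,uv,z):
    d=np.array(c["R"]).T@np.array([(uv[0]-c["cx"])/c["fx"],(uv[1]-c["cy"])/c["fy"],1]); o=-np.array(c["R"]).T@c["t"]
    return o+d*(z-o[2])/d[2]
def proj(c,X):
    p=np.array(c["R"])@X+c["t"]; return np.array([c["fx"]*p[0]/p[2]+c["cx"],c["fy"]*p[1]/p[2]+c["cy"]])
def mask(c,lo,hi,box):
    h=cv2.cvtColor(c["img"],cv2.COLOR_RGB2HSV); m=cv2.inRange(h,lo,hi); k=np.zeros_like(m); x0,y0,x1,y1=box; k[y0:y1,x0:x1]=m[y0:y1,x0:x1]
    return k
def biggest(m):
    m=cv2.morphologyEx(m,cv2.MORPH_CLOSE,np.ones((5,5)))
    return max(cv2.findContours(m,0,2)[0],key=cv2.contourArea)
E
python3 - <<'E'
from plant import *
from h import *
c=read_camera("top"); s=read_camera("side")
for n,cc,b,z in(("top",c,(235,155,310,255),0.049),("side",s,(215,195,320,285),0.049)):
    cop=biggest(mask(cc,(3,90,40),(16,255,255),(250,210,300,255) if n=="top" else (280,200,320,255)))
    r=cv2.minAreaRect(cop); print(n,"sleeve",r)
    g=biggest(mask(cc,(60,60,20),(95,255,255),b)); print("green",cv2.minAreaRect(g),cv2.contourArea(g))
    w=biggest(mask(cc,(0,0,130),(179,45,255),b)); rw=cv2.minAreaRect(w); print("deck",rw)
    for q in cv2.boxPoints(rw): print("  ",q,ray(cc,q,.028))
    im=cc["img"][b[1]:b[3],b[0]:b[2]]; cv2.imwrite(f"pics/{n}z.png",cv2.resize(im,None,fx=6,fy=6,interpolation=cv2.INTER_CUBIC)[:600,:800,::-1])
    print("sl world",ray(cc,r[0],.055))
E
```

```text
top sleeve ((272.7647399902344, 231.558837890625), (18.91777801513672, 30.31694984436035), 75.96376037597656)
green ((266.8335876464844, 202.6399383544922), (75.84620666503906, 39.595611572265625), 76.50426483154297) 818.0
deck ((269.6387634277344, 214.57241821289062), (48.298004150390625, 35.66395568847656), 76.37300109863281)
   [246.61923 195.30443] [0.59494542 0.1171689  0.028     ]
   [281.27927 186.902  ] [0.62239344 0.00145723 0.028     ]
   [292.6583  233.84041] [ 0.46602128 -0.03539565  0.028     ]
   [257.99826 242.24284] [0.43885349 0.07931371 0.028     ]
sl world [0.47344305 0.02955044 0.055     ]
side sleeve ((298.54266357421875, 228.3841552734375), (38.65104293823242, 22.417600631713867), 83.6598129272461)
green ((235.5, 231.0), (40.0, 27.0), 90.0) 697.0
deck ((279.5, 234.5), (37.0, 59.0), 90.0)
   [250. 216.] [ 0.62618867 -0.01393645  0.028     ]
   [309. 216.] [ 0.45176417 -0.03989099  0.028     ]
   [309. 253.] [0.43703973 0.0954791  0.028     ]
   [250. 253.] [0.60144953 0.11988156 0.028     ]
sl world [0.47514919 0.03326029 0.055     ]
```

View pics/topz.png

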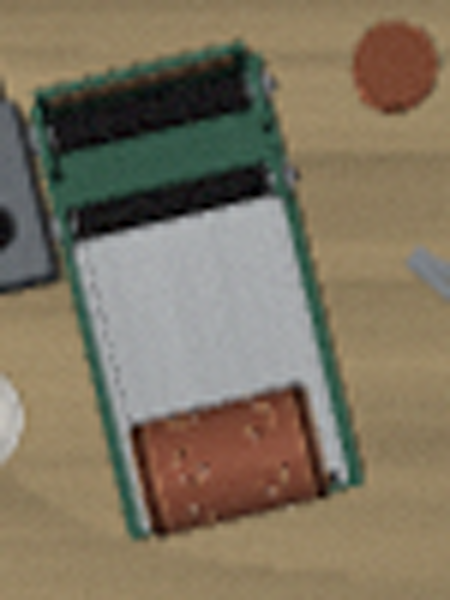

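View pics/sidez.png

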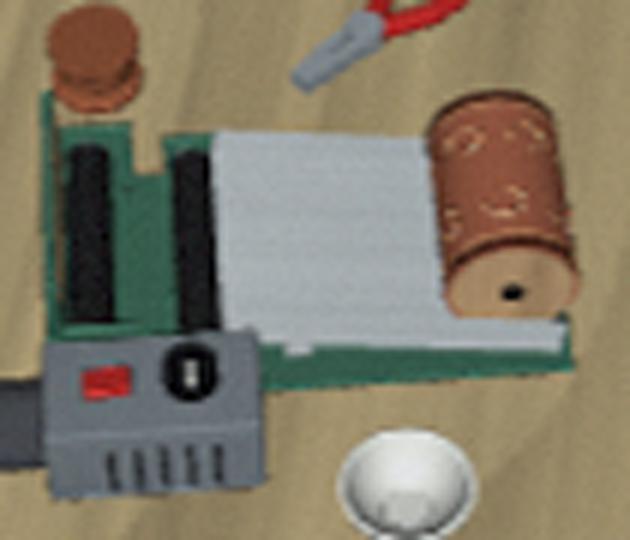

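```bash
cat >> h.py <<'E'
from scipy.spatial.transform import Rotation as Ro
YAW=np.radians(13.6); RZ=Ro.from_euler("z",YAW).as_matrix()
S0=np.array([.4733,.0294,0.049]); O=S0-RZ@np.array([-.122,0,.049])
def W(x,y,z): return O+RZ@np.array([x,y,z])
def tcp(xc,d=.041,h=.005): # finger pose for pushing a sleeve whose centre is at cradle x=xc
    return W(xc-d,0,.049+(xc+.122)*np.tan(np.radians(9))+h)
def quat(sgn=1):
    x=RZ[:,0]*sgn; z=np.array([0,0,-1.]); q=Ro.from_matrix(np.c_[x,np.cross(z,x),z]).as_quat(); return q[[3,0,1,2]]
E
python3 - <<'E'
from plant import *
from h import *
print(O)
c=read_camera("top"); s=read_camera("side")
print("plug", proj(s,W(-.122,.05,.049)),"seen 300.5 243.8")
for n,p in(("front",W(.025,0,.040)),("back",W(.075,0,.050)),("stopL",W(.088,.068,.087)),("footL",W(-.152,.068,.02)),("footR",W(-.152,-.068,.02))):
    print(n,(proj(c,p)-[235,155])*6,(proj(s,p)-[215,195])*6)
p0=tcp(-.122,d=.065)
for g in(1,-1):
    print(g,[None if (q:=inverse_kinematics(p,quat(g))) is None else np.round(q,2) for p in(np.r_[p0[:2],.26],p0,tcp(.035))])
print(p0,tcp(.035))
E
```

```text
[0.59187924 0.05808734 0.        ]
plug [301.35098994 242.57138358] seen 300.5 243.8
front [164.15664891 200.79273666] [199.9466837  235.61692102]
back [141.64638048 110.9018395 ] [ 93.84352356 230.10696561]
stopL [  8.32888836 107.8237764 ] [ 63.88969008 299.78121447]
footL [122.45913205 542.80835841] [583.53394949 348.22488511]
footR [360.89757634 483.7813439 ] [547.49839832 128.54328357]
1 [array([-0.26, -0.22,  1.99, -0.  ,  1.37,  1.08]), array([-0.26,  0.13,  2.15, -0.  ,  0.86,  1.08]), array([-0.11,  0.43,  1.69, -0.  ,  1.03,  1.23])]
-1 [array([-0.26, -0.22,  1.99, -0.  ,  1.37, -2.06]), array([-0.26,  0.13,  2.15, -0.  ,  0.86, -2.06]), array([-0.11,  0.43,  1.69, -0.  ,  1.03, -1.91])]
[0.41012253 0.01411576 0.054     ] [0.58604748 0.05667649 0.07886636]
```

```bash
sed -i 's/S0=np.array(\[.4733,.0294/S0=np.array([.4736,.0280/' h.py; python3 - <<'E'
from plant import *
from h import *
command_gripper(.050)
q=quat(1); p=tcp(-.122,d=.068)
move_to(np.r_[p[:2],.26],q); line_to(np.r_[p[:2],.13],q,feed=.15); line_to(p,q,feed=.08)
print(get_clock(),get_opening(),get_ft_force(),get_eef_pos()-p)
line_to(tcp(-.122,d=.046),feed=.03); print(get_ft_force())
for xc in(-.10,-.065,-.03):
    line_to(tcp(xc),feed=.03); print(get_clock(),np.round(RZ.T@get_ft_force(),2))
for n,b in(("top",(220,140,310,260)),("side",(200,190,325,285))):
    cc=read_camera(n); im=cc["img"][b[1]:b[3],b[0]:b[2]]; cv2.imwrite(f"pics/{n}m.png",cv2.resize(im,None,fx=5,fy=5,interpolation=cv2.INTER_CUBIC)[:,:,::-1])
E
```

```text
5.1167 0.049914315243163254 [ 0.15021292  0.30149263 -0.1626002 ] [ 0.00043532 -0.00010391  0.00039957]
[ 0.68715852 -0.401337    0.31162216]
7.0583 [-0.39  0.3   0.2 ]
8.3917 [-0.7   0.46  0.47]
9.725 [-0.13  0.08  0.15]
```

View pics/sidem.png

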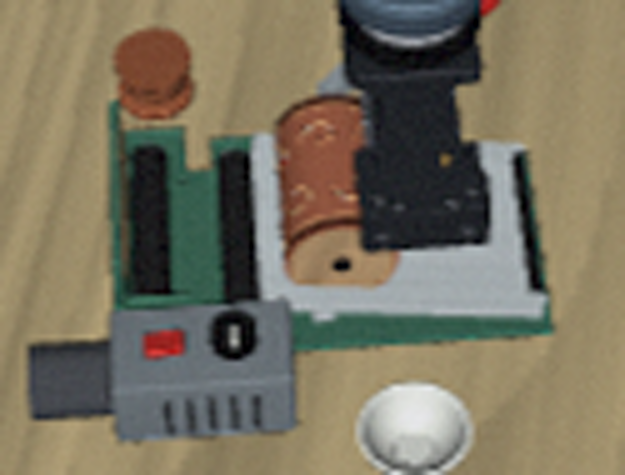

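View pics/topm.png

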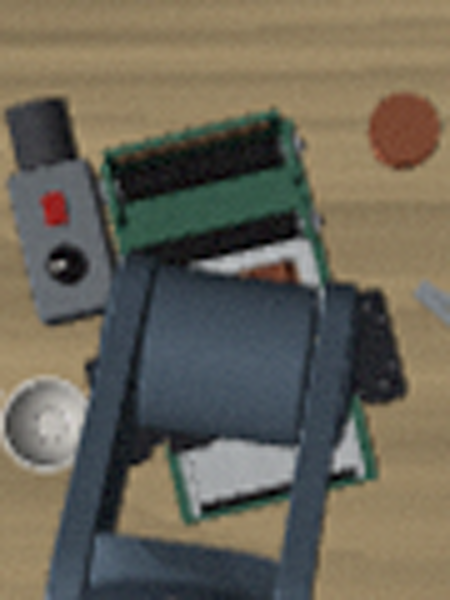

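Midway the sleeve lies square in front of the fingers. Its plug hole is at side pixel (268.4,242.8). I'll compute its offset from that and push over the crest.

```bash
python3 - <<'E'
from plant import *
from h import *
s=read_camera("side"); X=RZ.T@(ray(s,(268.4,242.8),.0635)-O); X0=RZ.T@(ray(s,(300.5,243.8),.049)-O)
e=X[0]-X0[0]-.092; print("x",X,X0,"lead err",e)
d=.041+float(np.clip(e,-.006,.006))
for xc in(.005,.022,.032):
    line_to(tcp(xc,d=d),feed=.025); print(get_clock(),np.round(RZ.T@get_ft_force(),2))
hold(1)
for n,b in(("top",(220,140,310,260)),("side",(200,190,325,285))):
    cc=read_camera(n); im=cc["img"][b[1]:b[3],b[0]:b[2]]; cv2.imwrite(f"pics/{n}e.png",cv2.resize(im,None,fx=5,fy=5,interpolation=cv2.INTER_CUBIC)[:,:,::-1])
E
```

```text
x [-0.0289355   0.05482927  0.0635    ] [-0.11906849  0.05550093  0.049     ] lead err -0.0018670089283307906
11.5167 [-2.84 -0.76  1.2 ]
12.3583 [-0.75  0.11  0.13]
12.9167 [0.21 0.34 0.4 ]
```

View pics/sidee.png

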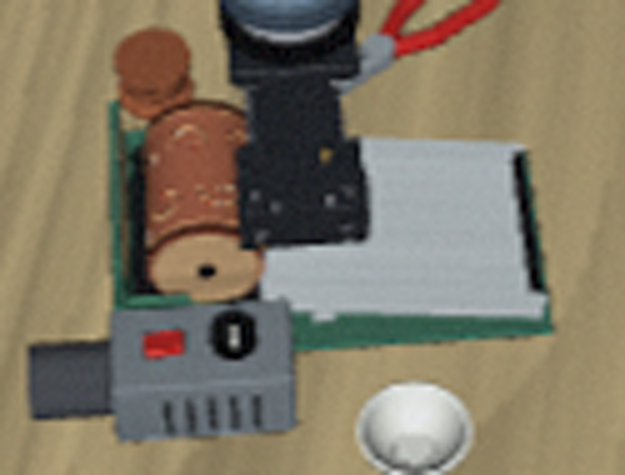

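```bash
python3 - <<'E'
from plant import *
from h import *
s=read_camera("side"); X=RZ.T@(ray(s,(241.4,244.2),.068)-O); print(X, "bias -.003 -.0055")
if X[0]-.003>.035:
    line_to(tcp(.012),feed=.025); hold(.5); s2=read_camera("side")
    print("diff",np.abs(s2["img"][230:255,225:248].astype(int)-s["img"][230:255,225:248]).mean())
    p=tcp(-.01); line_to(p,feed=.05); line_to(np.r_[p[:2],.2],feed=.1)
    move_to(np.r_[p[:2]-[.1,.1],.26],quat(1)); hold(.5)
    for k in range(2):
        cc=read_camera("side"); print(get_clock(),cv2.minAreaRect(biggest(mask(cc,(3,90,40),(16,255,255),(224,208,255,255)))))
        hold(.5)
    b=(200,190,325,285); im=cc["img"][b[1]:b[3],b[0]:b[2]]; cv2.imwrite("pics/sidef.png",cv2.resize(im,None,fx=5,fy=5,interpolation=cv2.INTER_CUBIC)[:,:,::-1])
E
```

```text
[0.04582048 0.0563431  0.068     ] bias -.003 -.0055
diff 2.544927536231884
18.8833 ((238.1269073486328, 228.27664184570312), (42.46324157714844, 25.57769012451172), 85.91438293457031)
19.4333 ((238.12545776367188, 228.31895446777344), (42.48529052734375, 25.663179397583008), 86.05481719970703)
```

View pics/sidef.png

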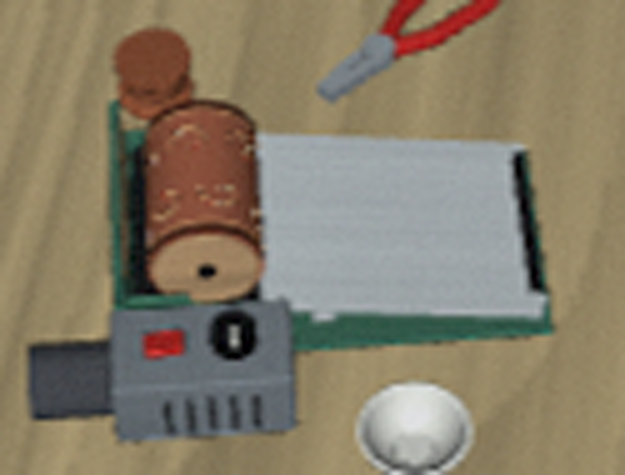

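The sleeve lies still on both rollers, with its plug hole unchanged at crop (207,271), so x is about 43 mm. The arm is clear and nothing else has moved.

```bash
python3 -c "
from plant import *
print(sign_off())"
```

```text
the job is handed in; nothing more can be done
None
```

The sleeve was pushed up the ramp and dropped over the front roller; in the last picture it lies still on both rollers at about x 43 mm, with the arm clear, and the job is handed in (no verdict was returned).

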